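Start a long coffee on the capsule machine

ROBOT

A 7-joint arm with a two-finger parallel gripper is mounted at the origin on the work surface. World frame = base frame: x ahead of the robot, y to its left, z up, the work surface at z = 0. Lengths are in m, angles in degrees, forces in N, time in s.
With the tool pointing down it reaches from about 0.4 to 0.85 m from the base axis. Payload 6.9 kg.
Tool frame: the origin (TCP) lies between the finger pads; the fingertips stand 22 mm ahead of it and the grasp point (between the pads) lies 3 mm ahead of it (env.tip_reach is the z of the fingertips in the tool frame, in m); z points along the fingers, y is the line along which they close (so a half turn about z gives the same grasp; the last joint's range is limited). The gripper opens to 85 mm and grips with 20 to 120 N. Pads are 22 mm wide; open, the fingers measure 114 mm over their backs; the gripper's body (76 mm by 85 mm) begins 54 mm behind the grasp point. The pads swing forward as they close: fully open they stand 13 mm farther back than shut.
Start: joints at [78.982, 29.078, -13.613, 85.955, 7.202, 65.827, -8.869], TCP at [0.183, -0.597, 0.253] pointing down, gripper open.
Joint ranges: [-176.47, 176.47], [-13.61, 117.27], [-81.72, 77.17], [0.22, 143.17], [-87.28, 267.28], [10, 112.55], [-165.47, 165.47]. Speed limits (degrees/s): [136.94, 136.94, 180, 180, 180, 180, 180].

INTERFACE

Orientations are given as a 3x3 rotation matrix whose columns are the frame's x, y, z axes.
In Python, from workcell import env gives the robot as it stands. The module is installed in compiled form; this text tells all that it offers.
- The arm moves only by the tool jog_arm, never from a script. Its arguments are lists of equal length, an entry for each row: "translation": the shift along the tool's x, y, z in m, a list of three; "dr": the turn, a rotation vector about the tool's x, y, z in rad, a list of three. In form: {"translation": [[tx, ty, tz], ...], "dr": [[rx, ry, rz], ...]}. A call has 1 to 20 rows; each row is the pose to reach, as a shift and turn from the pose commanded when the call began, along the tool's axes at that moment; what a row does not reach only later rows make up. A row lasts 1/12 s, in which the tool goes at most 41.7 mm and 7.16 degrees, less where a joint would pass 70% of its speed; a pose out of reach is approached as far as the arm can. A call with a gripper value outside its range is refused whole. "hand" is the opening, from 0 (shut) to 1 (fully open), set as the call begins (left out, the last holds). The fingers move at their own pace and stop on an object; "grip_force" is the grip in N (left out, the last holds). Time passes only in rows, so rows that repeat a pose let the fingers close. It gives the time, the measured TCP pose, the force, the opening and the grip force at its end, in the units of the state.
- env.get_obs(): the state, without advancing time (a new reading comes with each control period).
- env.read_camera(name): name is "scene" or "top"; returns the picture (420x560x3 uint8, red, green, blue); there is no depth.
- env.camera_params(name): a dict with "mtx" (3x3 intrinsics, pixels), "xyz" and "attitude" of the camera in the world. Camera axes: x right, y down, z forward; pixel columns grow to the right and rows downward; lengths in m; the calibration is good to about 2 mm. A picture is of the moment at which its call begins. camera_params takes no time and is no camera call.
- env.close_job(): hands the job in; it is judged then, once.
The state is a dict: "time_s": time; "joint_pos": joint angles; "qd": joint speeds; "joint_torque": joint torques, N m; "ee_pos": TCP position; "tcp_rot": TCP orientation; "wrist_force": force on the tool from outside, world axes, zero at the start; "moment": the same for the moment, N m; "grip_width": opening from 0.0 (shut) to 1.0 (fully open); "gripper_force": force on a finger pad.
Only numpy, scipy, OpenCV 4.12 (cv2) and the standard library are available. Lean on these libraries where they do the work, as an engineer would, in place of code of your own. Each camera call takes 0.05 s, during which the arm holds its last target. There are 200 camera calls.

TASK

A capsule is already loaded and a cup stands on the pulled-out drip tray of the coffee machine. With the fingertips, push the drip tray fully home so that the cup rides in under the spout without being touched, and push the raised lever right down onto the machine; with both shut, press the larger of the two round buttons on top fully down and let go of it. Do not press the smaller button, and leave the jar, the mug and the spoon where they are.

Things in the scene. Friction and masses are not known exactly. Their poses are not given: they have to be found in the camera images.
- machine: fixed capsule coffee machine, grey and black. Origin on the counter under it; x points from its front to its back, y to the left when looking along x, z up. Column 150 mm wide, x = -5 to 80 mm, 220 mm high; clear water tank behind it to x = 138 mm; brew head 150 mm wide overhanging the cup space, x = -95 to -3 mm, z = 148 to 220 mm. The cup space is open to the front and sides
- tray (a joint): how far the drip tray is pulled out to the machine's front (-x), m; 0 = fully home, at most 0.10. It slides straight along the machine's x axis against about 2 N of friction and stays where it is left
- tray_front (a point): centre of the front face of the drip tray's grey front panel, moving with the tray (27 mm above the counter). The panel is 122 mm wide (y), from 6 to 48 mm above the counter, and 150 mm in front of the machine's origin when home, 55 mm further out than the head. The tray is 140 mm deep, its steel grate 42 mm above the counter
- lever (a joint): opening angle of the steel lever on top of the machine, rad; 0 = right down, lying level along the top and pointing to the front; 1.05 = fully raised. About 4 N at its plate moves it; it stays where it is left
- lever_plate (a point): centre of the upper face of the finger plate at the lever's free end; the plate is 58 mm wide (y), 30 mm along the lever and 12 mm thick. In the lever's own frame it lies 93 mm from the hinge line along the lever and 8 mm above it. When the lever is raised this face looks up and towards the machine's back
- lever_hinge (a point): middle of the lever's hinge line (parallel to the machine's y axis), 230 mm above the counter, 12 mm behind the machine's origin, fixed to the machine. The two lever arms span y = -29 to +29 mm
- large_button (a joint): how far the larger button is pressed, m; 0 = up, 0.005 = fully down. It springs back; it takes about 1.6 N to start and 5.6 N fully down
- large_button_top (a point): centre of the top of the larger round button (white cap, 32 mm across), on the head's flat top at the machine's -y side, 53 mm from its middle line; the top is 232 mm above the counter, 12 mm over the head, and is pressed straight down
- small_button (a joint): how far the smaller button is pressed, m; 0 = up, 0.005 = fully down
- small_button_top (a point): centre of the top of the smaller round button (white cap, 20 mm across), the mirror image of the larger one at the machine's +y side; not to be pressed
- spout (a point): lower end of the coffee spout, 127 mm above the counter, fixed under the brew head
- cup: small white cup standing loose and empty on the drip tray's grate, 64 mm across, 60 mm high, about 160 g, with a handle on its own +y side that sticks out about 25 mm. Origin at the centre of its underside, z up
- jar: glass jar with a steel cap, 80 mm across, 110 mm high, near the machine. Origin at the centre of its underside
- mug: blue mug, 80 mm across, 95 mm high, near the machine. Origin at the centre of its underside
- spoon: steel teaspoon, 150 mm long, lying on the counter along its own x axis. Origin near its middle, on the counter
Not all that is in view belongs to the job. Leave any orange look-alike of the cup alone.

How it is judged (in metres and radians):
On the way, in this order (a step that is already met when the one before it is completed fails the run):
1. the drip tray is fully home (within 4 mm) and the lever right down (within 0.06 rad), in either order (value of joint tray below 0.004 m and value of joint lever below 0.06 rad), for 0.1 s.
2. with both shut, the larger button is pressed down (at least 3.5 of its 5 mm) (all of step 1 and value of joint large_button above 0.0035 m), for 0.05 s.
At the end, for the whole second after the job is handed in: Drip tray within 4 mm of home, lever within 0.06 rad of right down, larger button sprung back up, the cup upright and at rest on the tray's grate with its middle within 24 mm of the spout seen from above, and jar, mug and spoon within 30 mm of where they stood (all of step 1 and value of joint large_button below 0.0015 m and horizontal distance between cup and spout below 0.024 m and angle between cup's own z axis and vertical below 0.1 rad and height (world z) of cup between 0.036 and 0.048 m and linear speed of cup below 0.02 m/s and distance of each of jar, mug, spoon from where it was at the start of the episode below 0.03 m); the robot touches nothing.
It fails at once if the cup is touched by the robot (contact force between any of the fingers, the arm and cup above 0.5 N).
It fails at once if the cup is lifted off the tray or tips (height (world z) of cup above 0.055 m or angle between cup's own z axis and vertical above 0.35 rad).
It fails at once if the smaller button is pressed (value of joint small_button above 0.0025 m).
It fails at once if the larger button is pressed while the tray is still out or the lever up (value of joint large_button above 0.0035 m and (value of joint tray above 0.006 m or value of joint lever above 0.1 rad)).
It fails at once if the jar, the mug or the spoon is shifted by more than 30 mm, or the jar or mug tips (distance of any of jar, mug, spoon from where it was at the start of the episode above 0.03 m or angle between any of jar, mug's own z axis and vertical above 0.3 rad).
It also fails if it takes over 48 s, if anything falls off the work surface, if the arm or the gripper's body presses on something with over 40 N, if the wrist force passes 120 N, or if a joint passes its speed limit or range.

## Working session

There is one attempt and no reset: what is moved stays moved. The work goes in short steps, Python scripts to look and compute and a tool call to move; the robot and the scene stay as the last step left them, time stands still between calls to the robot, and variables do not carry over. Pictures are saved under pics/ and viewed, at most 10 in all, crops included, and the job is handed in when it is done.

Besides the shell and the picture viewer there is one more tool, called after "Emit:" as name(argument=value, ...) on one line, values as JSON. jog_arm: Moves the arm, as the interface text tells. Its arguments: {"type":"object","properties":{"translation":{"type":"array","items":{"type":"array","items":{"type":"number"}}},"dr":{"type":"array","items":{"type":"array","items":{"type":"number"}}},"hand":{"type":"number"},"grip_force":{"type":"number"}},"required":["translation","dr"]}

```bash
mkdir -p pics; python3 - <<'E'
from workcell import env
import cv2
for n in("scene","top"):
    cv2.imwrite(f"pics/{n}0.png",env.read_camera(n)[:,:,::-1]); p=env.camera_params(n); print(n,p)
o=env.get_obs();print(o['ee_pos'],o['tcp_rot'],o['time_s'],env.tip_reach)
E
```

```text
scene {'mtx': array([[456.09075409,   0.        , 275.28821277],
       [  0.        , 456.09075409, 217.92646622],
       [  0.        ,   0.        ,   1.        ]]), 'xyz': array([ 0.95602077, -0.42745936,  0.95250641]), 'attitude': array([[ 0.70864601,  0.57480527, -0.40916956],
       [ 0.70554822, -0.57339985,  0.41643047],
       [ 0.00474867, -0.58379064, -0.81189035]])}
top {'mtx': array([[398.70608724,   0.        , 281.64733399],
       [  0.        , 398.70608724, 207.57270645],
       [  0.        ,   0.        ,   1.        ]]), 'xyz': array([ 0.44646923, -0.04498394,  0.93741667]), 'attitude': array([[ 0.02007559, -0.99194982,  0.1250301 ],
       [-0.99944096, -0.01656691,  0.02903956],
       [-0.02673443, -0.12554319, -0.99172788]])}
[ 0.18315826 -0.59712048  0.25249112] [[ 9.55992064e-01  2.93392019e-01 -5.45107643e-04]
 [ 2.93392519e-01 -9.55990792e-01  1.56043159e-03]
 [-6.32997120e-05 -1.65169072e-03 -9.99998634e-01]] 0.1 0.022
```

View pics/scene0.png

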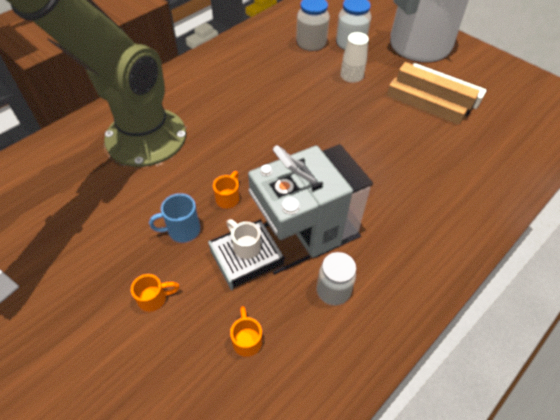

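View pics/top0.png

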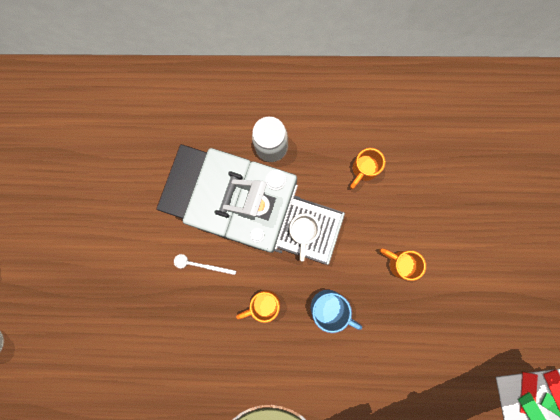

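The pictures show the following. The machine is at top (190–345, 145–265) with its front towards the image's right/down. Candidates for the cup:
- White cup on the tray: top (303,230), scene (246,240). This is the one.
- Orange look-alikes: top (370,163), (408,265), (265,305). I will leave these alone.

Candidates for the button:
- Large: top ≈(277,183), scene ≈(290,205).
- Small: top ≈(260,235), scene ≈(266,171).

The mug is at (330,312), the jar at (269,138) and the spoon at (205,265). Next I'll check a close crop.

```bash
python3 - <<'E'
import cv2,numpy as np
a=cv2.imread("pics/top0.png")[135:275,150:360]; b=cv2.imread("pics/scene0.png")[140:290,200:380]
a=cv2.resize(a,None,fx=3.8,fy=3.8,interpolation=cv2.INTER_CUBIC); b=cv2.resize(b,None,fx=4,fy=4,interpolation=cv2.INTER_CUBIC)
cv2.imwrite("pics/ca.png",a);cv2.imwrite("pics/cb.png",b)
E
```

```text
(no output)
```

View pics/ca.png

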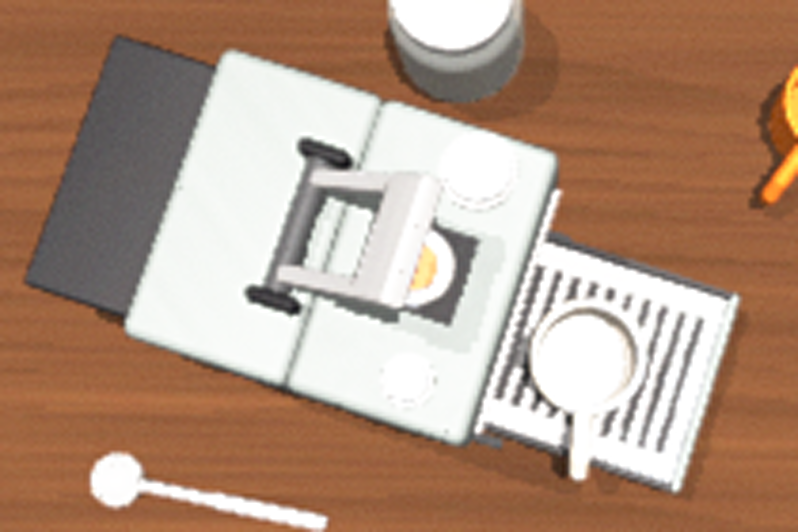

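View pics/cb.png

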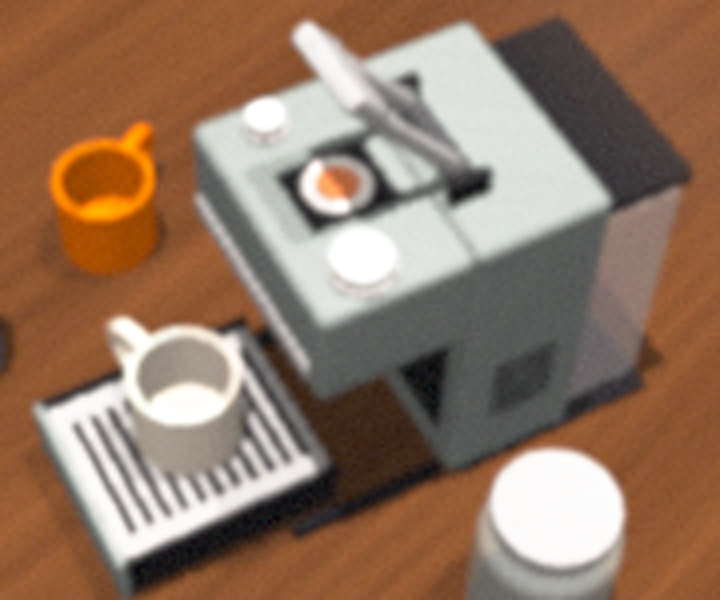

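```bash
cat > h.py <<'E'
import numpy as np
from workcell import env
def ray(n,u,v):
    p=env.camera_params(n); d=p['attitude']@np.linalg.solve(p['mtx'],[u,v,1]); return p['xyz'],d
def onz(n,u,v,z):
    c,d=ray(n,u,v); return c+d*(z-c[2])/d[2]
T=lambda x,y:(150+x/3.8,135+y/3.8)
S=lambda x,y:(200+x/4,140+y/4)
E
python3 - <<'E'
from h import *
np.set_printoptions(precision=4,suppress=True)
L=[onz("top",*T(478,170),.232),onz("scene",*S(362,255),.232)]
s=[onz("top",*T(407,380),.232),onz("scene",*S(266,118),.232)]
print(L,s)
lb=np.mean(L,0);sb=np.mean(s,0)
my=(sb-lb)[:2];print(np.linalg.norm(my));my/=np.linalg.norm(my);mx=np.array([my[1],-my[0]])
print('mx by buttons',mx)
hc=[onz("top",*T(*p),.22)[:2] for p in((555,160),(468,440),(230,52),(130,330))]
for i,j in((0,2),(1,3),(0,1)):
    d=hc[j]-hc[i];print('head',np.linalg.norm(d),d/np.linalg.norm(d))
tc=[onz("top",*T(*p),.048)[:2] for p in((738,296),(676,490))]
d=tc[1]-tc[0];print('tray',tc,np.linalg.norm(d),d/np.linalg.norm(d))
my=(my+d/np.linalg.norm(d));d=hc[2]-hc[0]+hc[3]-hc[1];d/=np.linalg.norm(d);my+=np.array([-d[1],d[0]])
my/=np.linalg.norm(my);mx=np.array([my[1],-my[0]])
R=np.stack([mx,my],1)
mid=(lb+sb)[:2]/2
# centre of the top: x -95..80, y 0
o=np.mean(hc,0)-mx*(-7.5e-3)
print('mx',mx,'yaw',np.degrees(np.arctan2(mx[1],mx[0])),'origin',o,'btn mid in m',(mid-o)@R)
f=lambda p:(np.array(p)[:2]-o)@R
print('L',f(lb),'trayfront corners',f(tc[0]),f(tc[1]))
print('scene tray',f(onz("scene",*S(37,408),.048)),f(onz("scene",*S(128,572),.048)))
print('scene headfront',f(onz("scene",*S(320,325),.22)),f(onz("scene",*S(196,130),.22)))
print('cup rim',f(onz("top",*T(583,355),.102)))
for n,u in(('mug',(331,310)),('orange',(370,162)),('orange2',(409,264)),('jar',(269,133))): q=onz("top",*u,.09); print(n,q[:2],f(q))
E
```

```text
[array([ 0.5857, -0.0128,  0.232 ]), array([ 0.5898, -0.0118,  0.232 ])] [array([0.4857, 0.0182, 0.232 ]), array([0.4912, 0.018 , 0.232 ])]
0.103851371142953
mx by buttons [0.2927 0.9562]
head 0.16771155979645228 [0.3066 0.9518]
head 0.1702721296156141 [0.2886 0.9574]
head 0.14038047947920962 [-0.9609  0.277 ]
tray [array([ 0.5489, -0.1591]), array([ 0.4351, -0.1234])] 0.11928647982543608 [-0.954   0.2997]
mx [0.2967 0.955 ] yaw 72.74328189709328 origin [0.5535 0.058 ] btn mid in m [-0.0572 -0.0017]
L [-0.057  -0.0536] trayfront corners [-0.2087 -0.0601] [-0.2083  0.0592]
scene tray [-0.2065  0.055 ] [-0.2043 -0.0679]
scene headfront [-0.0905 -0.0759] [-0.0888  0.0669]
cup rim [-0.1328  0.0058]
mug [ 0.3414 -0.1266] [-0.2392  0.1477]
orange [ 0.6558 -0.2092] [-0.2249 -0.177 ]
orange2 [ 0.439  -0.2885] [-0.3649  0.0065]
jar [0.718  0.0109] [ 0.0038 -0.171 ]
```

```bash
cat >> h.py <<'E'
from scipy.spatial.transform import Rotation as Ro
o=np.array([.5535,.058]); mx=np.array([.2967,.955,0]); my=np.array([-.955,.2967,0]); ez=np.array([0,0,1.])
np.set_printoptions(precision=4,suppress=True)
def state():
    s=env.get_obs(); R=s['tcp_rot']; p=np.array(s['ee_pos']); t=p+.022*R[:,2]
    d=t-np.r_[o,0]; print('t',s['time_s'],'tip(m)',np.array([d@mx,d@my,d[2]]),'F',s['wrist_force'],'Fmx',s['wrist_force']@mx,'q',np.round(s['joint_pos'],1),'g',s['grip_width']); return p,R
def go(x,y,z,tilt=0):
    p,R=state(); a=np.radians(tilt)
    zz=-np.cos(a)*ez+np.sin(a)*mx; xx=np.cos(a)*mx+np.sin(a)*ez
    G=np.stack([xx,np.cross(zz,xx),zz],1)
    P=np.r_[o,0]+x*mx+y*my+z*ez-.022*zz
    print('trans',R.T@(P-p),'dr',Ro.from_matrix(R.T@G).as_rotvec())
E
python3 - <<'E'
from h import *
go(-.25,0,.2,20)
E
```

```text
t 0.1 tip(m) [-0.7355  0.1593  0.2305] F [ 0.0532  0.1683 -0.5564] Fmx 0.1765216936297774 q [ 79.   29.1 -13.6  86.    7.2  65.8  -8.9] g 1.0022157716229452
trans [ 0.4011 -0.3049  0.0323] dr [ 0.168   0.3203 -0.9618]
```

Emit:
jog_arm(translation=[[0.401, -0.305, 0.032], [0.401, -0.305, 0.032], [0.401, -0.305, 0.032], [0.401, -0.305, 0.032], [0.401, -0.305, 0.032], [0.401, -0.305, 0.032], [0.401, -0.305, 0.032], [0.401, -0.305, 0.032], [0.401, -0.305, 0.032], [0.401, -0.305, 0.032], [0.401, -0.305, 0.032], [0.401, -0.305, 0.032], [0.401, -0.305, 0.032], [0.401, -0.305, 0.032], [0.401, -0.305, 0.032], [0.401, -0.305, 0.032], [0.401, -0.305, 0.032], [0.401, -0.305, 0.032]], dr=[[0.168, 0.32, -0.962], [0.168, 0.32, -0.962], [0.168, 0.32, -0.962], [0.168, 0.32, -0.962], [0.168, 0.32, -0.962], [0.168, 0.32, -0.962], [0.168, 0.32, -0.962], [0.168, 0.32, -0.962], [0.168, 0.32, -0.962], [0.168, 0.32, -0.962], [0.168, 0.32, -0.962], [0.168, 0.32, -0.962], [0.168, 0.32, -0.962], [0.168, 0.32, -0.962], [0.168, 0.32, -0.962], [0.168, 0.32, -0.962], [0.168, 0.32, -0.962], [0.168, 0.32, -0.962]], hand=0)

```text
time_s: 1.6
ee_pos: [0.4766, -0.1898, 0.2211]
tcp_rot: [[0.281, 0.954, 0.102], [0.897, -0.299, 0.324], [0.34, 0.0, -0.94]]
wrist_force: [0.3, -0.8, -0.4]
grip_width: 0.003
gripper_force: 0.0
```

```bash
python3 - <<'E'
from h import *
import cv2
go(-.25,0,.2,20);go(-.24,0,.022,20)
a=env.read_camera("scene")[:,:,::-1];b=env.read_camera("top")[:,:,::-1]
cv2.imwrite("pics/m1.png",cv2.resize(np.hstack([a[100:380,80:400],b[80:360,150:470]]),(800,350)))
E
```

```text
t 1.6 tip(m) [-0.252  -0.0001  0.2004] F [ 0.2701 -0.8034 -0.4046] Fmx -0.6870706685695318 q [ 57.6  27.3 -38.9 103.9  -3.8  55.8   6.5] g 0.0029943948374475966
trans [ 0.0017 -0.0001  0.0011] dr [ 0.0013  0.002  -0.0022]
t 1.6 tip(m) [-0.252  -0.0001  0.2004] F [ 0.2701 -0.8034 -0.4046] Fmx -0.6870706685695318 q [ 57.6  27.3 -38.9 103.9  -3.8  55.8   6.5] g 0.0029943948374475966
trans [-0.0495 -0.0002  0.1719] dr [ 0.0013  0.002  -0.0022]
```

View pics/m1.png

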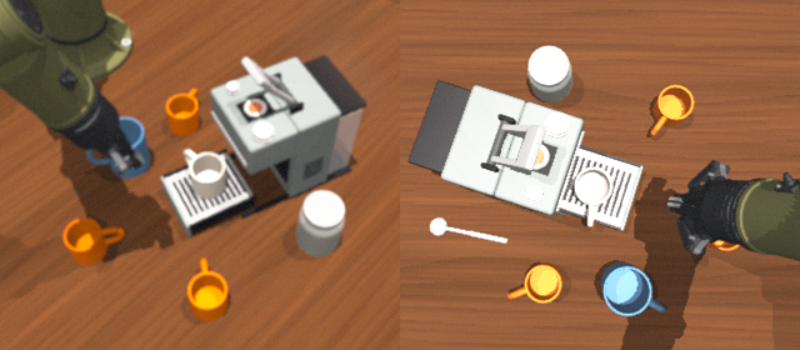

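The pictures show the gripper shut and level with the middle of the tray front, with the mug and the orange cups clear of it. I'm going down in front of the panel.

Emit:
jog_arm(translation=[[-0.01, 0, 0.033], [-0.019, 0, 0.066], [-0.029, 0, 0.1], [-0.039, 0, 0.135], [-0.045, 0, 0.155], [-0.0495, 0, 0.172], [-0.0495, 0, 0.172], [-0.0495, 0, 0.172]], dr=[[0, 0, 0], [0, 0, 0], [0, 0, 0], [0, 0, 0], [0, 0, 0], [0, 0, 0], [0, 0, 0], [0, 0, 0]])

```text
time_s: 2.37
ee_pos: [0.4806, -0.1768, 0.0424]
tcp_rot: [[0.279, 0.955, 0.101], [0.897, -0.297, 0.326], [0.341, -0.001, -0.94]]
wrist_force: [0.3, 0.1, 0.6]
grip_width: 0.001
gripper_force: 0.0
```

```bash
python3 - <<'E'
from h import *
go(-.22,0,.022,20);go(-.164,0,.022,20)
E
```

```text
t 2.3667 tip(m) [-0.2383  0.      0.0217] F [0.3409 0.1054 0.6419] Fmx 0.2018206791525888 q [ 51.3  41.4 -33.2 114.5   2.8  31.8   5. ] g 0.0010288149762303848
trans [ 0.0173 -0.      0.006 ] dr [-0.0007  0.0008 -0.0004]
t 2.3667 tip(m) [-0.2383  0.      0.0217] F [0.3409 0.1054 0.6419] Fmx 0.2018206791525888 q [ 51.3  41.4 -33.2 114.5   2.8  31.8   5. ] g 0.0010288149762303848
trans [ 0.0699 -0.      0.0251] dr [-0.0007  0.0008 -0.0004]
```

Emit:
jog_arm(translation=[[0.005, 0, 0.0018], [0.009, 0, 0.0032], [0.012, 0, 0.0043], [0.015, 0, 0.0054], [0.018, 0, 0.0065], [0.021, 0, 0.0075], [0.024, 0, 0.0086], [0.027, 0, 0.0097], [0.03, 0, 0.0108], [0.033, 0, 0.0119], [0.036, 0, 0.0129], [0.039, 0, 0.014], [0.042, 0, 0.0151], [0.045, 0, 0.0162], [0.048, 0, 0.0172], [0.051, 0, 0.0183], [0.054, 0, 0.0194], [0.057, 0, 0.0205], [0.06, 0, 0.0216], [0.063, 0, 0.0226]], dr=[[0, 0, 0], [0, 0, 0], [0, 0, 0], [0, 0, 0], [0, 0, 0], [0, 0, 0], [0, 0, 0], [0, 0, 0], [0, 0, 0], [0, 0, 0], [0, 0, 0], [0, 0, 0], [0, 0, 0], [0, 0, 0], [0, 0, 0], [0, 0, 0], [0, 0, 0], [0, 0, 0], [0, 0, 0], [0, 0, 0]])

```text
time_s: 4.03
ee_pos: [0.501, -0.1126, 0.0429]
tcp_rot: [[0.279, 0.955, 0.102], [0.898, -0.297, 0.325], [0.341, 0.001, -0.94]]
wrist_force: [0.4, -2.6, 0.5]
grip_width: 0.0
gripper_force: 1.1
```

```bash
python3 - <<'E'
from h import *
import cv2
go(-.156,0,.022,20)
a=env.read_camera("scene")[:,:,::-1];b=env.read_camera("top")[:,:,::-1]
cv2.imwrite("pics/m2.png",np.hstack([cv2.resize(a[150:300,190:340],(400,400)),cv2.resize(b[140:290,230:380],(400,400))]))
E
```

```text
t 4.0333 tip(m) [-0.171  -0.0005  0.0222] F [ 0.4269 -2.6463  0.5383] Fmx -2.4005377681353806 q [ 43.8  40.5 -32.6 116.6   1.3  27.8  -0.5] g 0.0003129252691196069
trans [ 0.014  -0.0004  0.0053] dr [0.0009 0.0015 0.0004]
```

View pics/m2.png

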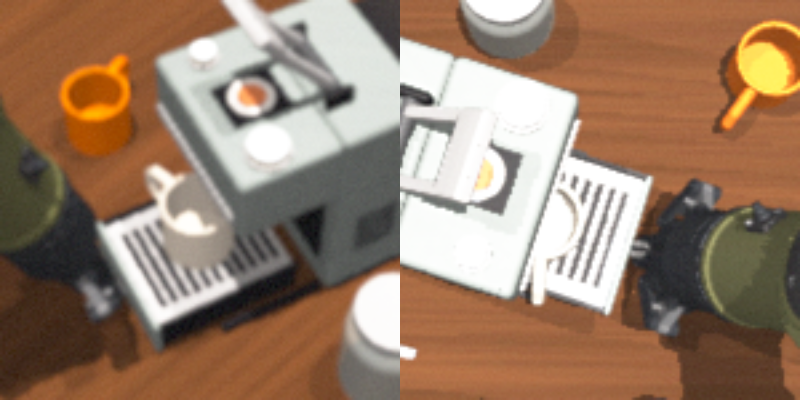

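The tips are on the panel at about 2.4 N, and the tray and cup are moving in together. I'll push on slowly until it stops.

Emit:
jog_arm(translation=[[0.003, 0, 0.0011], [0.006, 0, 0.0022], [0.008, 0, 0.003], [0.01, 0, 0.0037], [0.011, 0, 0.0041], [0.012, 0, 0.0045], [0.013, 0, 0.0049], [0.014, 0, 0.0053]], dr=[[0, 0, 0], [0, 0, 0], [0, 0, 0], [0, 0, 0], [0, 0, 0], [0, 0, 0], [0, 0, 0], [0, 0, 0]])

```text
time_s: 4.8
ee_pos: [0.505, -0.0985, 0.0427]
tcp_rot: [[0.279, 0.955, 0.101], [0.898, -0.296, 0.325], [0.341, 0.0, -0.94]]
wrist_force: [-1.3, -2.2, 1.3]
grip_width: 0.002
gripper_force: 1.0
```

```bash
python3 - <<'E'
from h import *
state()
E
```

```text
t 4.8 tip(m) [-0.1563 -0.0001  0.022 ] F [-1.2819 -2.1875  1.2937] Fmx -2.4693781426812156 q [ 42.1  40.4 -32.4 116.9   0.9  27.1  -1.7] g 0.002038793265708984
```

Not at the stop yet; a few mm more.

Emit:
jog_arm(translation=[[0.001, 0, 0.0004], [0.002, 0, 0.0007], [0.003, 0, 0.0011], [0.004, 0, 0.0014], [0.005, 0, 0.0018]], dr=[[0, 0, 0], [0, 0, 0], [0, 0, 0], [0, 0, 0], [0, 0, 0]])

```text
time_s: 5.22
ee_pos: [0.5058, -0.0963, 0.0424]
tcp_rot: [[0.281, 0.954, 0.101], [0.898, -0.299, 0.322], [0.337, 0.0, -0.941]]
wrist_force: [-8.9, -14.2, 11.0]
grip_width: 0.004
gripper_force: 8.4
```

It hit the stop: the force jumped to about 17 N. I'll back off, rise and check the tray, and work out the lever angle.

Emit:
jog_arm(translation=[[-0.015, 0, -0.005], [-0.04, 0, -0.014], [-0.047, 0, -0.045], [-0.059, 0, -0.08], [-0.073, 0, -0.12], [-0.086, 0, -0.16], [-0.1, 0, -0.2], [-0.114, 0, -0.24], [-0.121, 0, -0.26], [-0.121, 0, -0.26]], dr=[[0, 0, 0], [0, 0, 0], [0, 0, 0], [0, 0, 0], [0, 0, 0], [0, 0, 0], [0, 0, 0], [0, 0, 0], [0, 0, 0], [0, 0, 0]])

```text
time_s: 6.05
ee_pos: [0.4474, -0.2913, 0.2496]
tcp_rot: [[0.282, 0.953, 0.108], [0.898, -0.302, 0.319], [0.337, 0.008, -0.942]]
wrist_force: [0.8, 0.0, -0.4]
grip_width: 0.001
gripper_force: 0.0
```

```bash
python3 - <<'E'
from h import *
import cv2
go(-.2,0,.36,0)
a=env.read_camera("scene")[:,:,::-1];b=env.read_camera("top")[:,:,::-1]
cv2.imwrite("pics/m3.png",np.hstack([cv2.resize(a[145:295,210:360],(400,400),interpolation=2),cv2.resize(b[140:290,190:340],(400,400),interpolation=2)]))
E
```

```text
t 6.05 tip(m) [-0.3577 -0.0025  0.2289] F [ 0.8214  0.0176 -0.4307] Fmx 0.2605240467226027 q [ 66.3  28.8 -38.5  95.9  -2.   65.1  14.2] g 0.0012299775077726954
trans [ 0.2    -0.0023 -0.0691] dr [ 0.0084 -0.3435 -0.0042]
```

View pics/m3.png

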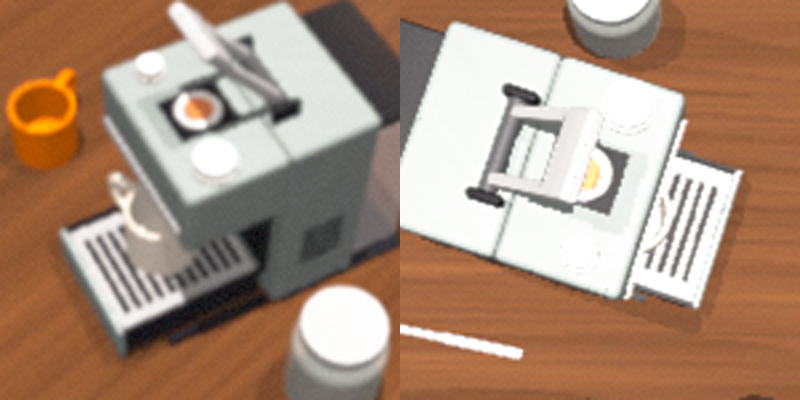

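```bash
python3 - <<'E'
from h import *
f=lambda p:np.array([(p[:2]-o)@mx[:2],(p[:2]-o)@my[:2]])
print(f(onz("top",190+342/2.667,140+172/2.667,.048)),f(onz("top",190+297/2.667,140+306/2.667,.048)))
print('scene',f(onz("scene",210+62/2.667,145+232/2.667,.048)),f(onz("scene",210+122/2.667,145+345/2.667,.048)))
def pr(n,P):
    c=env.camera_params(n); q=c['mtx']@(c['attitude'].T@(P-c['xyz'])); return q[:2]/q[2]
for a in(.7,.8,.9,1.0,1.05):
    for s,h in((.108,.008),(.078,.008),(.108,-.004)):
        r=[]
        for y in(-.029,.029):
            P=np.r_[o,0]+mx*(.012-s*np.cos(a)+h*np.sin(a))+my*y+ez*(.230+s*np.sin(a)+h*np.cos(a))
            r+=[(pr("top",P)-[190,140])*2.667+[400,0],(pr("scene",P)-[210,145])*2.667]
        print(a,s,h,np.round(np.concatenate(r)))
E
```

```text
[-0.1478 -0.06  ] [-0.1467  0.0585]
scene [-0.1446  0.0546] [-0.1481 -0.0729]
0.7 0.108 0.008 [623. 121. 188.  72. 593. 212. 151.  19.]
0.7 0.078 0.008 [590. 116. 216.  79. 560. 204. 178.  27.]
0.7 0.108 -0.004 [636. 128. 178.  84. 606. 218. 141.  31.]
0.8 0.108 0.008 [610. 115. 198.  61. 579. 207. 160.   8.]
0.8 0.078 0.008 [580. 111. 223.  71. 550. 200. 185.  19.]
0.8 0.108 -0.004 [625. 122. 187.  73. 594. 213. 150.  20.]
0.9 0.108 0.008 [596. 108. 209.  50. 564. 201. 171.  -2.]
0.9 0.078 0.008 [570. 106. 231.  64. 539. 196. 193.  12.]
0.9 0.108 -0.004 [612. 116. 197.  62. 580. 207. 159.   9.]
1.0 0.108 0.008 [580. 102. 221.  40. 548. 195. 182. -12.]
1.0 0.078 0.008 [559. 102. 239.  57. 528. 191. 201.   5.]
1.0 0.108 -0.004 [597. 109. 208.  52. 566. 202. 170.  -1.]
1.05 0.108 0.008 [572.  98. 227.  36. 540. 192. 188. -17.]
1.05 0.078 0.008 [553. 100. 244.  53. 522. 189. 205.   2.]
1.05 0.108 -0.004 [590. 106. 214.  47. 558. 199. 175.  -6.]
```

Tray home: its front is at ≈ -0.147, against a nominal -0.150, and the cup is upright under the head. The lever is at ≈ 0.93 rad. Next I go above and behind its plate.

```bash
python3 - <<'E'
from h import *
go(.005,-.002,.39,0)
E
```

```text
t 6.15 tip(m) [-0.3534 -0.0006  0.2256] F [-0.015   0.7319 -0.5566] Fmx 0.6944852106649463 q [ 66.1  28.9 -38.6  96.4  -2.   64.8  14.1] g -0.0006535645176990636
trans [ 0.4005  0.0015 -0.0313] dr [ 0.0024 -0.3473 -0.0004]
```

Emit:
jog_arm(translation=[[0.02, 0, -0.035], [0.045, 0, -0.065], [0.075, 0, -0.09], [0.11, 0, -0.1], [0.15, 0, -0.1], [0.19, 0, -0.095], [0.23, 0, -0.085], [0.27, 0, -0.075], [0.31, 0, -0.06], [0.35, 0, -0.05], [0.38, 0.001, -0.04], [0.4, 0.0015, -0.031], [0.4, 0.0015, -0.031], [0.4, 0.0015, -0.031]], dr=[[0, -0.05, 0], [0, -0.1, 0], [0, -0.15, 0], [0, -0.2, 0], [0, -0.25, 0], [0, -0.3, 0], [0, -0.347, 0], [0, -0.347, 0], [0, -0.347, 0], [0, -0.347, 0], [0, -0.347, 0], [0, -0.347, 0], [0, -0.347, 0], [0, -0.347, 0]])

```text
time_s: 7.32
ee_pos: [0.5556, 0.065, 0.4096]
tcp_rot: [[0.291, 0.957, -0.002], [0.957, -0.291, 0.001], [0.0, -0.002, -1.0]]
wrist_force: [0.4, -0.9, -0.1]
grip_width: 0.004
gripper_force: 0.0
```

```bash
python3 - <<'E'
from h import *
go(0,-.002,.32,0)
E
```

```text
t 7.3167 tip(m) [0.0073 0.0001 0.3876] F [ 0.3982 -0.8561 -0.1354] Fmx -0.6994266552530692 q [ 18.   21.6 -42.5  78.4  14.3  85.6 -40.5] g 0.004072154444614211
trans [-0.0073  0.0021  0.0675] dr [-0.0022 -0.0004  0.0064]
```

Emit:
jog_arm(translation=[[0, 0, 0.03], [-0.003, 0, 0.055], [-0.006, 0, 0.069], [-0.013, 0, 0.072], [-0.02, 0, 0.075], [-0.0275, 0, 0.079], [-0.0315, 0, 0.0815], [-0.039, 0, 0.087], [-0.046, 0, 0.093], [-0.052, 0, 0.1], [-0.0575, 0, 0.1075], [-0.0626, 0, 0.1155], [-0.0665, 0, 0.124], [-0.0695, 0, 0.133], [-0.0705, 0, 0.138], [-0.0715, 0, 0.142], [-0.0725, 0, 0.146], [-0.073, 0, 0.149], [-0.073, 0, 0.151]], dr=[[0, 0, 0], [0, 0, 0], [0, 0, 0], [0, 0, 0], [0, 0, 0], [0, 0, 0], [0, 0, 0], [0, 0, 0], [0, 0, 0], [0, 0, 0], [0, 0, 0], [0, 0, 0], [0, 0, 0], [0, 0, 0], [0, 0, 0], [0, 0, 0], [0, 0, 0], [0, 0, 0], [0, 0, 0]])

```text
time_s: 8.9
ee_pos: [0.5349, -0.008, 0.2601]
tcp_rot: [[0.297, 0.955, 0.001], [0.955, -0.297, -0.0], [0.0, 0.001, -1.0]]
wrist_force: [-0.2, -3.5, 5.5]
grip_width: -0.0
gripper_force: 3.2
```

```bash
python3 - <<'E'
from h import *
go(-.067,-.002,.235,0)
E
```

```text
t 8.9 tip(m) [-0.0685 -0.0018  0.2381] F [-0.2416 -3.4809  5.4687] Fmx -3.3959228186842036 q [ 25.9  24.  -40.6  98.8  17.2  63.6 -37.3] g -0.00020125536527926832
trans [0.0015 0.0002 0.0031] dr [ 0.0011 -0.0003 -0.0001]
```

Lever nearly down (5.5 N); press a few mm further until it stops.

Emit:
jog_arm(translation=[[0, 0, 0.001], [0, 0, 0.002], [0, 0, 0.003], [0, 0, 0.004], [0, 0, 0.005], [0, 0, 0.005]], dr=[[0, 0, 0], [0, 0, 0], [0, 0, 0], [0, 0, 0], [0, 0, 0], [0, 0, 0]])

```text
time_s: 9.4
ee_pos: [0.5351, -0.0079, 0.2595]
tcp_rot: [[0.297, 0.955, 0.005], [0.955, -0.297, -0.003], [-0.001, 0.005, -1.0]]
wrist_force: [-11.3, -5.4, 38.7]
grip_width: -0.001
gripper_force: 19.1
```

The lever is hard on its stop. I'll rise and move over the larger button, then take a look.

Emit:
jog_arm(translation=[[0, 0, -0.005], [0, 0, -0.02], [0, 0, -0.04], [0.005, 0.025, -0.04], [0.01, 0.054, -0.035], [0.01, 0.054, -0.028], [0.01, 0.054, -0.028], [0.01, 0.054, -0.028]], dr=[[0, 0, 0], [0, 0, 0], [0, 0, 0], [0, 0, 0], [0, 0, 0], [0, 0, 0], [0, 0, 0], [0, 0, 0]])

```text
time_s: 10.07
ee_pos: [0.5882, -0.0133, 0.2823]
tcp_rot: [[0.295, 0.955, -0.002], [0.955, -0.295, 0.001], [0.001, -0.002, -1.0]]
wrist_force: [-0.1, 1.2, -0.4]
grip_width: 0.001
gripper_force: 0.0
```

```bash
python3 - <<'E'
from h import *
import cv2
go(-.057,-.055,.234,0)
a=env.read_camera("scene")[:,:,::-1];b=env.read_camera("top")[:,:,::-1]
cv2.imwrite("pics/m4.png",np.hstack([cv2.resize(a[130:280,220:370],(400,400),interpolation=2),cv2.resize(b[140:290,190:340],(400,400),interpolation=2)]))
E
```

```text
t 10.0667 tip(m) [-0.0578 -0.0543  0.2603] F [-0.103   1.247  -0.3603] Fmx 1.1602960701059337 q [ 23.8  27.9 -39.9  88.7  18.5  70.3 -36.4] g 0.0005922245836025447
trans [0.0008 0.0007 0.0263] dr [-0.0024 -0.0005  0.0014]
```

View pics/m4.png

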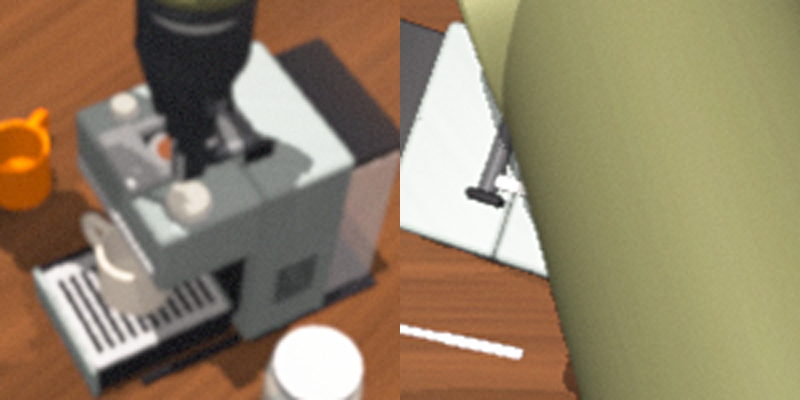

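The scene shows the lever lying flat, the tray home, and the shut fingertips just above the large cap at crop (188,200). Pressing.

Emit:
jog_arm(translation=[[0.001, 0, 0.012], [0.001, 0, 0.022], [0.001, 0, 0.026], [0.001, 0, 0.028], [0.001, 0, 0.03], [0.001, 0, 0.032], [0.001, 0, 0.033], [0.001, 0, 0.034], [0.001, 0, 0.035], [0.001, 0, 0.035]], dr=[[0, 0, 0], [0, 0, 0], [0, 0, 0], [0, 0, 0], [0, 0, 0], [0, 0, 0], [0, 0, 0], [0, 0, 0], [0, 0, 0], [0, 0, 0]])

```text
time_s: 11.0
ee_pos: [0.5895, -0.0132, 0.2491]
tcp_rot: [[0.297, 0.955, 0.001], [0.955, -0.297, -0.0], [0.0, 0.001, -1.0]]
wrist_force: [-3.6, -1.0, 7.0]
grip_width: -0.002
gripper_force: 3.6
```

Emit:
jog_arm(translation=[[0, 0, 0.001], [0, 0, 0.002], [0, 0, 0.002]], dr=[[0, 0, 0], [0, 0, 0], [0, 0, 0]])

```text
time_s: 11.25
ee_pos: [0.5896, -0.0132, 0.2489]
tcp_rot: [[0.297, 0.955, 0.003], [0.955, -0.297, -0.001], [-0.0, 0.003, -1.0]]
wrist_force: [-8.7, -2.1, 19.8]
grip_width: -0.005
gripper_force: 9.9
```

Emit:
jog_arm(translation=[[0, 0, -0.005], [0, 0, -0.02], [0, 0, -0.05], [0, 0, -0.085], [0, 0, -0.12], [-0.03, 0.03, -0.14], [-0.07, 0.04, -0.14], [-0.11, 0.04, -0.14], [-0.15, 0.04, -0.14], [-0.19, 0.04, -0.14], [-0.23, 0.04, -0.14], [-0.27, 0.04, -0.14], [-0.3, 0.04, -0.14], [-0.3, 0.04, -0.14], [-0.3, 0.04, -0.14]], dr=[[0, 0, 0], [0, 0, 0], [0, 0, 0], [0, 0, 0], [0, 0, 0], [0, 0, 0], [0, 0, 0], [0, 0, 0], [0, 0, 0], [0, 0, 0], [0, 0, 0], [0, 0, 0], [0, 0, 0], [0, 0, 0], [0, 0, 0]])

```text
time_s: 12.5
ee_pos: [0.538, -0.3142, 0.3855]
tcp_rot: [[0.301, 0.954, 0.001], [0.954, -0.301, 0.0], [0.0, 0.001, -1.0]]
wrist_force: [0.8, 0.2, 0.6]
grip_width: 0.005
gripper_force: 0.0
```

```bash
python3 - <<'E'
from h import *
import cv2
state()
a=env.read_camera("scene")[:,:,::-1];b=env.read_camera("top")[:,:,::-1]
cv2.imwrite("pics/m5.png",np.hstack([cv2.resize(a[145:295,210:360],(400,400),interpolation=2),cv2.resize(b[140:290,190:340],(400,400),interpolation=2)]))
E
```

```text
t 12.5 tip(m) [-0.3601 -0.0957  0.3635] F [0.8052 0.1502 0.5793] Fmx 0.38232492018596675 q [ 49.5  27.9 -38.4  71.6  16.9  86.   -4.3] g 0.005433698354144561
```

View pics/m5.png

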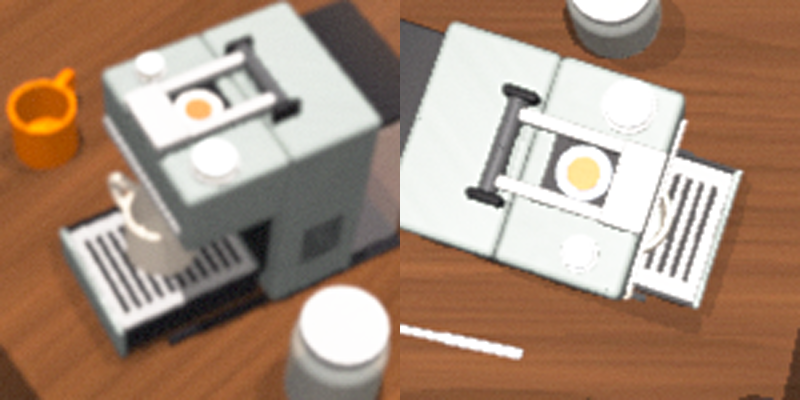

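The tray is home, the lever is flat, the button has sprung back up, the cup is upright under the head, and the arm is clear of everything.

```bash
python3 -c "
from workcell import env
print(env.close_job())"
```

```text
the job is handed in; nothing more can be done
None
```

I pushed the tray home and the lever down until each hit its stop. I then pressed the larger button fully down and let it spring back. The cup is upright under the head and untouched, and the job is handed in; no verdict came back, and I could not measure the cup's distance from the spout.

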